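# Fetch the bead jar from behind the thread cones

### The job

The bead jar with the orange lid is hemmed in by the three thread cones on the rack: leaving the jar in its place for now, lift all three cones off their pins and stand them upright in the empty dark tray, then stand the jar upright in the light work tray. With the jar there, put each cone back upright on the very pin it came from; knock no cone over and leave the glue bottle and scissors in the work tray where they are.

Things in the scene. Friction and masses are not known exactly. Their poses are not given: they have to be found in the camera images.
- cone_red_center (a point): Red thread cone, upright on any one of the rack's 3 pins: 114 mm tall; thread tapers from 57 mm wide at the foot to 46 at 98 mm height (49 at 78 mm, a good grip); white neck above, 25 mm wide. Hollow foot: open bore 37 mm wide, 45 deep, fits over a pin with 13 mm to spare all round. Point: its centre, 57 mm above the foot; z up. About 160 g.
- cone_yellow_center (a point): Yellow thread cone, upright on any one of the rack's 3 pins: 114 mm tall; thread tapers from 57 mm wide at the foot to 46 at 98 mm height (49 at 78 mm, a good grip); white neck above, 25 mm wide. Hollow foot: open bore 37 mm wide, 45 deep, fits over a pin with 13 mm to spare all round. Point: its centre, 57 mm above the foot; z up. About 160 g.
- cone_blue_center (a point): Blue thread cone, upright on any one of the rack's 3 pins: 114 mm tall; thread tapers from 57 mm wide at the foot to 46 at 98 mm height (49 at 78 mm, a good grip); white neck above, 25 mm wide. Hollow foot: open bore 37 mm wide, 45 deep, fits over a pin with 13 mm to spare all round. Point: its centre, 57 mm above the foot; z up. About 160 g.
- bead_jar_center (a point): Squat clear jar of coloured beads with a screwed-on orange lid (stays shut): cylinder 52 mm diameter, 46 mm tall, about 70 g. It stands on the rack, hemmed in by a cone on the left, on the right and in front, about 5 mm from each at the foot. The point is at its centre, 23 mm above its underside; z is up.
- rack: Fixed wooden thread rack: board 150 x 204 mm (x, y), top 18 mm above the table. Origin: centre of underside; x away from the robot, turned a little; z up. Pins 10 mm thick, 30 tall under the cones at (x, y) = (35, 60), (35, -60), (-25, 0) mm; jar at (35, 0). Low bobbins 23 mm wide, 16 mm high fixed in the near corners at (-48, 75), (-48, -75).
- side_tray: Empty fixed tray of dark wood with dark brown lining, on one side of the table (left or right): 206 x 196 mm outside (along its x, y), walls 8 mm thick and 18 mm high, floor 5 mm above the table. Origin at the centre of its underside, x away from the robot, turned a little, z up. Room for the three cones, e.g. 90 mm apart.
- work_tray: Fixed work tray of light wood with grey lining, on the other side of the table: 220 x 196 mm outside (along its x, y), walls 8 mm thick and 18 mm high, floor 5 mm above the table. Origin at the centre of its underside, x away from the robot, turned a little, z up. Its far (+x) half holds the glue bottle and the scissors; its near half, around (-50, 0) mm, is free.
- glue_bottle_center (a point): Small white glue bottle with orange nozzle, 35 mm diameter, 100 mm tall, light and loose, standing in the work tray near (62, 60) mm of the tray's frame. Not to be disturbed. The point is at its centre, 50 mm above its foot; z is up.
- scissors: Small thread scissors with black bows, 110 mm long, 50 mm wide, 7 mm thick, loose, lying across the work tray near (66, -30) mm of the tray's frame. Not to be disturbed. Origin under the pivot, x towards the tips.
Mind the look-alikes: they are no part of the job. There is more than one size of the part that bears bead_jar_center; the job needs the middle-sized.

How it is judged:
By the outcome, as a careful person would: the job done as asked, in the order asked, and still so for the second after the job is handed in, with the robot touching nothing.
It also fails if it takes over 138 s, if anything falls off the work surface, if the arm or the gripper's body presses on something with over 40 N, if the wrist force passes 120 N, or if a joint passes its speed limit or range.

### The arm

A 6-joint arm with a two-finger parallel gripper is mounted at the origin on the work surface. World frame = base frame: x ahead of the robot, y to its left, z up, the work surface at z = 0. Lengths are in m, angles in rad, forces in N, time in s.
With the tool pointing down it reaches from about 0.3 to 0.75 m from the base axis. Payload 8.5 kg.
Tool frame: the origin (TCP) lies midway between the tips of the shut fingers; the grasp point (between the pads) lies 19 mm behind it (tcp_to_grasp is the distance from the TCP to the grasp point, in m); z points along the fingers, y is the line along which they close (so a half turn about z gives the same grasp; the last joint's range is limited). The gripper opens to 85 mm and grips with 20 to 120 N. Pads are 22 mm wide; open, the fingers measure 114 mm over their backs; the gripper's body (76 mm by 85 mm) begins 54 mm behind the grasp point. The pads swing forward as they close: fully open they stand 13 mm farther back than shut.
Start: joints at [-1.445, 0.381, 1.297, -0, 1.464, -0.215], TCP at [0.184, -0.518, 0.211] pointing down, gripper open.
Joint ranges: [-3.11, 3.11], [-0.89, 2.33], [0.22, 2.48], [-1.42, 4.56], [0.17, 2.85], [-2.88, 2.88]. Speed limits (rad/s): [2.39, 2.39, 3.14, 3.14, 3.14, 3.14].

### API

Orientations are given as a unit quaternion [x, y, z, w].
In Python, from plant import read_state, grab_frame, calibration, finish_job, tcp_to_grasp gives the robot as it stands. The module is installed in compiled form; this text tells all that it offers.
- The arm moves only by the shell command python3 -m crank 'ROWS' [FORCE]. ROWS is JSON, a list of rows, each a list of 5 numbers: the opening, from -1 (shut) to 1 (fully open), then the shift along the tool's x, y, z in mm, then the turn about the tool's z in degrees. A call has 1 to 20 rows; each row shifts and turns the commanded pose from where the row before left it, along the tool's axes as they then stand; what a row does not reach is not made up. A row lasts 1/10 s, in which the tool goes at most 50 mm and 8.59 degrees, less where a joint would pass 70% of its speed; a pose out of reach is approached as far as the arm can. A call with a gripper value outside its range is refused whole. The fingers move at their own pace and stop on an object; FORCE is the grip in N (left out, the last holds). Time passes only in rows, so rows that do not move let the fingers close. It gives the time, the measured TCP pose, the force and the opening at its end, in the units of the state.
- read_state(): the state, without advancing time (a new reading comes with each control period).
- grab_frame(name): name is "scene" or "side" or "wrist"; returns (picture, depth): 384x512x3 uint8, red, green, blue; 384x512 float32, m along the optical axis (not along the pixel's ray), 0 where there is no reading.
- calibration(name): a dict with "fx", "fy", "cx", "cy" (pixels), "R" (3x3) and "t" (3): a world point X has camera coordinates R X + t. Camera axes: x right, y down, z forward; pixel columns grow to the right and rows downward; lengths in m; the calibration is good to about 2 mm. A picture is of the moment at which its call begins: read the wrist's pose just before it. calibration takes no time and is no camera call; for the wrist camera it gives the pose at the moment of the call.
- finish_job(): hands the job in, once; it reports no verdict.
The state is a dict: "clock": time; "joint_positions": joint angles; "dq": joint speeds; "effort": joint torques, N m; "position": TCP position; "orientation": TCP orientation; "ft_force": force on the tool from outside, world axes, zero at the start; "wrist_torque": the same for the moment, N m; "grip_width": finger opening in m.
Only numpy, scipy, OpenCV 4.12 (cv2) and the standard library are available. Lean on these libraries where they do the work, as an engineer would, in place of code of your own. Each camera call takes 0.05 s, during which the arm holds its last target. There are 200 camera calls.

## Working session

There is one attempt and no reset: what is moved stays moved. The work goes in short steps, Python scripts to look and compute and a shell command to move; the robot and the scene stay as the last step left them, time stands still between calls to the robot, and variables do not carry over. Pictures are saved under pics/ and viewed, on a budget of 14 in all, crops included, one or two more only if the job needs it, and the job is handed in when it is done.

```bash
mkdir -p pics; cat > h.py <<'E'
import numpy as np, cv2
from plant import *
def snap(n,f):
    c=calibration(n); im,d=grab_frame(n); cv2.imwrite('pics/'+f+'.png',cv2.resize(im[:,:,::-1],(800,600),interpolation=cv2.INTER_CUBIC)); np.savez('pics/'+f+'.npz',im=im,d=d,**{k:np.array(v) for k,v in c.items()}); return im,d,c
def cloud(f):
    z=np.load('pics/'+f+'.npz'); d=z['d']; v,u=np.mgrid[:384,:512]
    p=np.stack([(u-z['cx'])/z['fx']*d,(v-z['cy'])/z['fy']*d,d],-1)
    return (p-z['t'])@z['R'], z['im'], d>0
E
python3 - <<'E'
from h import *
s=read_state();print({k:np.round(v,3) for k,v in s.items()},tcp_to_grasp)
snap('scene','s0');snap('side','d0')
E
```

```text
{'clock': np.float64(0.0), 'joint_positions': array([-1.445,  0.381,  1.298, -0.   ,  1.464, -0.215]), 'dq': array([-0.   , -0.   , -0.   , -0.002,  0.002,  0.001]), 'effort': array([ 3.0000e-03, -4.4846e+01, -2.3127e+01,  0.0000e+00,  5.0000e-03,
        0.0000e+00]), 'position': array([ 0.184, -0.518,  0.21 ]), 'orientation': array([ 0.986,  0.17 ,  0.   , -0.001]), 'ft_force': array([-0.927,  0.974,  0.916]), 'wrist_torque': array([-0.035, -0.063,  0.023]), 'grip_width': np.float64(0.085)} 0.0187
```

View pics/s0.png

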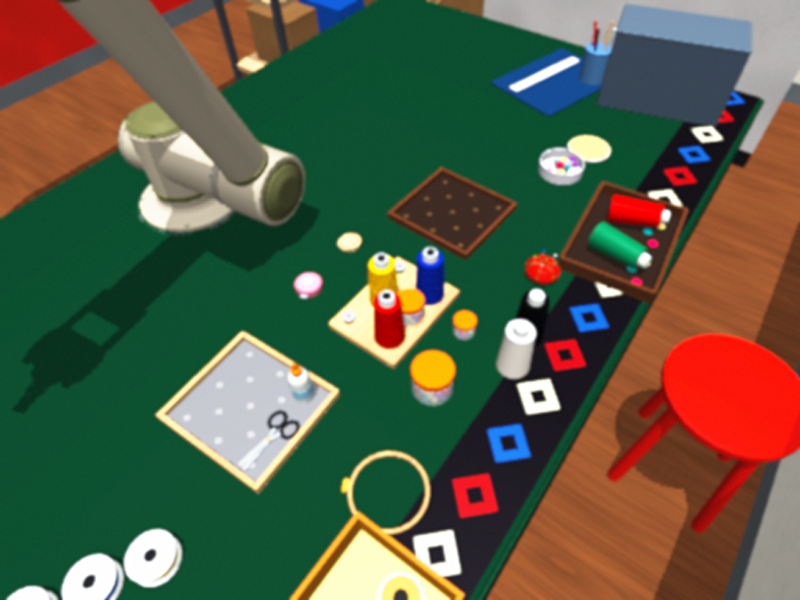

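View pics/d0.png

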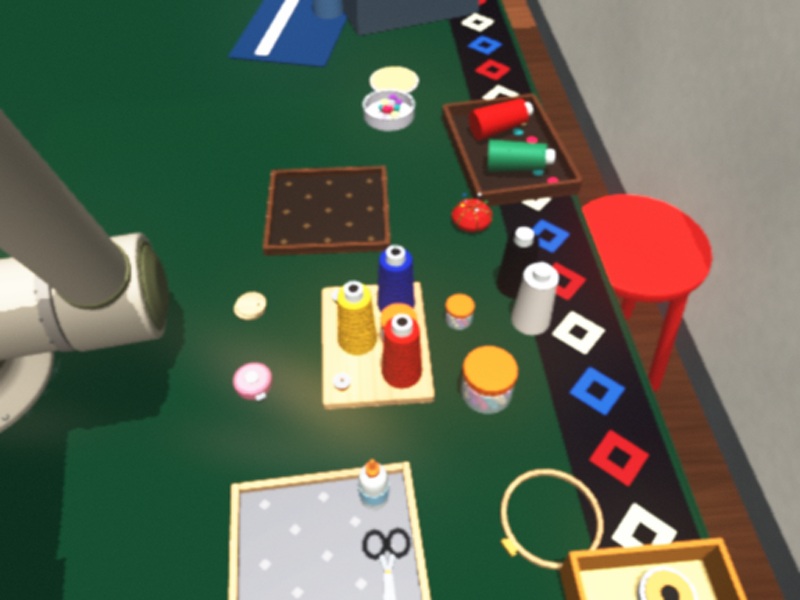

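Jar look-alikes in the scene view: the small one (463,323), the large one (433,375) and the one on the rack (410,305). The rack one is mid-sized and hemmed in by the cones, so it is my target. Cones: yellow (381,280), red (388,318) and blue (430,275). Loose look-alikes are the red and green cones lying in the far tray and the black and white ones on the table. The dark tray is at (453,210) and the work tray at (247,410).

```bash
cat > loc.py <<'E'
from h import *
def neck(f,x0=.2,x1=.75,y0=-.4,y1=.4,z0=.118,z1=.14):
    P,im,ok=cloud(f); m=ok&(P[...,2]>z0)&(P[...,2]<z1)&(P[...,0]>x0)&(P[...,0]<x1)&(P[...,1]>y0)&(P[...,1]<y1)
    n,l,st,c=cv2.connectedComponentsWithStats(m.astype(np.uint8))
    for i in range(1,n):
        if st[i,4]>15:
            q=P[l==i]; print(f,'px',c[i].round(),'n',st[i,4],'mid',((q.min(0)+q.max(0))/2).round(4),'ext',np.ptp(q,axis=0).round(3),'mean',q.mean(0).round(4))
E
python3 - <<'E'
from loc import *
for f in ('s0','d0'):
    neck(f)
    P,im,ok=cloud(f)
    for name,(u,v) in dict(dark=(453,205),work=(230,400),rack=(350,330),jar=(410,297)).items() if f=='s0' else dict(dark=(330,205),work=(290,540),rack=(350,385),jar=(399,313)).items():
        p=P[int(v/1.5625),int(u/1.5625)];print(f,name,p.round(4))
    # tray/rack blobs: above table
    m=(ok&(P[...,2]>.0025)&(P[...,2]<.03)&(P[...,0]>.2)&(P[...,0]<.8)).astype(np.uint8)
    n,l,st,c=cv2.connectedComponentsWithStats(m)
    for i in range(1,n):
        if st[i,4]>800:
            q=P[l==i]; q=q[q[:,2]>.012] 
            r=cv2.minAreaRect((q[:,:2]*1000).astype(np.float32)); print('blob',c[i].round()*1.5625,st[i,4],np.round(r[0]),np.round(r[1]),round(r[2],2),'z',np.percentile(q[:,2],[10,50,90]).round(4))
E
```

```text
s0 px [171. 128.] n 304 mid [0.253  0.0288 0.1291] ext [0.105 0.151 0.022] mean [0.279  0.0021 0.1298]
s0 px [275. 165.] n 149 mid [0.6121 0.064  0.1273] ext [0.046 0.043 0.019] mean [0.6146 0.0598 0.125 ]
s0 px [244. 168.] n 145 mid [0.5517 0.0033 0.1266] ext [0.044 0.043 0.017] mean [5.543e-01 5.000e-04 1.251e-01]
s0 px [248. 192.] n 161 mid [ 0.6099 -0.0564  0.127 ] ext [0.043 0.042 0.018] mean [ 0.6124 -0.0593  0.1256]
s0 dark [0.501  0.3099 0.0053]
s0 work [ 0.4648 -0.3048  0.0052]
s0 rack [ 0.543  -0.086   0.0187]
s0 jar [0.6077 0.007  0.0646]
blob [551.5625  81.25  ] 1337 [534. 955.] [66. 26.] 7.58 z [0.0146 0.021  0.0266]
blob [571.875 159.375] 858 [640. 559.] [101. 100.] 73.9 z [0.0135 0.0202 0.0275]
blob [453.125  210.9375] 2614 [514. 292.] [203. 208.] 87.77 z [0.0134 0.0175 0.0198]
blob [579.6875 234.375 ] 802 [771. 378.] [343.  73.] 85.7 z [0.0149 0.0238 0.0295]
blob [387.5 325. ] 1416 [576.   4.] [205. 150.] 89.14 z [0.0159 0.0183 0.0219]
blob [246.875  410.9375] 5820 [ 499. -292.] [223. 196.] 2.57 z [0.0137 0.0174 0.0196]
blob [343.75  565.625] 857 [ 783. -391.] [112.  
[... 573 characters left out ...]
02  0.127 ] ext [0.044 0.042 0.018] mean [ 0.6057 -0.0626  0.1252]
d0 dark [0.5162 0.3048 0.0046]
d0 work [ 0.4538 -0.2705  0.006 ]
d0 rack [ 0.5356 -0.0724  0.0199]
d0 jar [0.6096 0.0101 0.065 ]
blob [307.8125  31.25  ] 2764 [637. 905.] [112. 309.] 76.5 z [0.0138 0.0209 0.028 ]
blob [390.625  96.875] 1217 [643. 566.] [125. 100.] 61.48 z [0.0139 0.0206 0.0278]
blob [467.1875 150.    ] 914 [771. 409.] [ 58. 270.] 0.2 z [0.0146 0.0225 0.0293]
blob [326.5625 210.9375] 4293 [511. 291.] [202. 206.] 87.67 z [0.0139 0.0185 0.0206]
blob [367.1875 362.5   ] 2691 [573.   3.] [206. 150.] 89.26 z [0.0168 0.019  0.0216]
blob [325.     539.0625] 9400 [ 496. -277.] [220. 164.] 2.44 z [0.013  0.0182 0.0203]
```

```bash
python3 -m crank '[[1,0,0,-20,6.8],[1,0,0,-25,6.8],[1,0,0,-25,6.8],[1,23,-37,0,0],[1,23,-37,0,0],[1,23,-37,0,0],[1,23,-37,0,0],[1,23,-37,0,0],[1,23,-37,0,0],[1,23,-37,0,0],[1,23,-37,0,0],[1,23,-37,0,0],[1,23,-37,0,0],[1,23,-37,0,0],[1,23,-37,0,0],[1,23,-37,0,0],[1,23,-37,0,0],[1,0,0,0,0],[1,0,0,0,0]]' 40
cat >> loc.py <<'E'
from scipy.spatial.transform import Rotation as Ro
def go(x,y,z,yaw=None):
    """deltas (tool axes, mm) to bring the TCP to world x,y,z; turn (deg about tool z) to bring tool x to world yaw"""
    s=read_state();R=Ro.from_quat(s['orientation']).as_matrix();d=np.array([x,y,z])-s['position']
    a=np.degrees(np.arctan2(R[1,0],R[0,0]))
    print('t',round(s['clock'],2),'pos',s['position'].round(4),'yaw',a.round(2),'tilt',(np.degrees(np.arccos(-R[2,2]))).round(2),'w',round(s['grip_width'],4),'F',s['ft_force'].round(1))
    print('  rows delta mm',(R.T@d*1000).round(1),'turn',None if yaw is None else round(a-yaw,1))
E
python3 - <<'E'
from loc import *
go(.55,.003,.2,-.8); snap('wrist','w0')
c=calibration('wrist');print(-c['R'].T@c['t'],c['R'])
neck('w0')
E
```

```text
clock: 2.0
position: [0.5137, -0.0047, 0.28]
orientation: [1.0, -0.007, -0.001, -0.0]
ft_force: [-0.3, -0.5, -0.1]
grip_width: 0.0851
t 2.0 pos [ 0.5137 -0.0047  0.28  ] yaw -0.77 tilt 0.07 w 0.0851 F [-0.3 -0.5 -0.1]
  rows delta mm [36.3 -8.2 79.9] turn 0.0
[ 0.57995085 -0.00726243  0.44314774] [[-0.01520129 -0.9998836   0.00130638]
 [-0.96556229  0.01501886  0.25973814]
 [-0.25972753  0.00268696 -0.9656782 ]]
w0 px [192.  89.] n 1020 mid [0.6122 0.0618 0.1263] ext [0.043 0.043 0.017] mean [0.6114 0.0608 0.1252]
w0 px [303.  91.] n 1078 mid [ 0.6096 -0.0574  0.1263] ext [0.043 0.043 0.017] mean [ 0.6088 -0.0569  0.1248]
w0 px [248. 145.] n 897 mid [0.5512 0.0024 0.1262] ext [0.044 0.042 0.016] mean [0.5521 0.0023 0.1248]
```

View pics/w0.png

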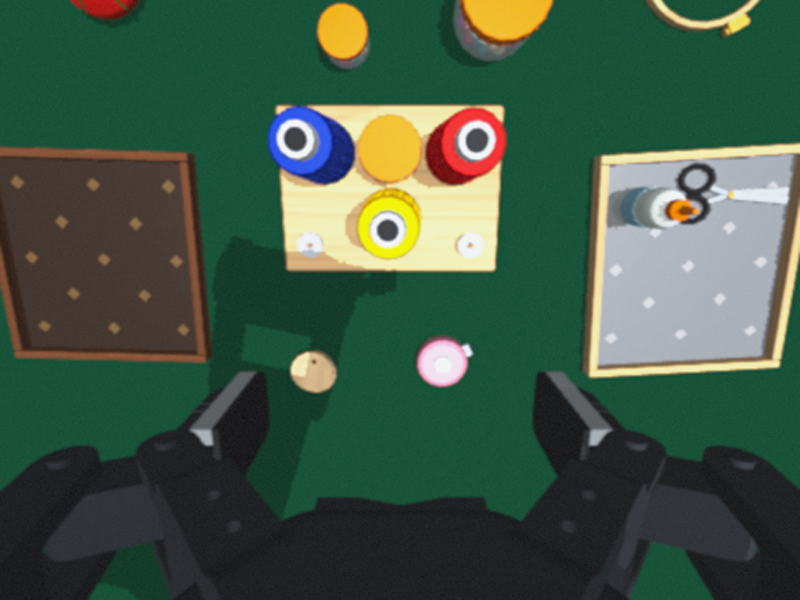

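The wrist view confirms the layout. Blue is at (296,138), red at (478,138), yellow at (388,230) and the target jar at (390,148) between them. The spare jars are at (343,30, small) and (503,10, large). I'll take yellow first.

```bash
python3 -m crank '[[1,19,-4,0,0],[1,19,-3,0,0],[1,0,0,35,0],[1,0,0,35,0],[1,0,0,35,0],[1,0,0,35,0],[1,0,0,30,0],[1,0,0,20,0],[1,0,0,15,0],[1,0,0,0,0],[1,0,0,0,0],[-1,0,0,0,0],[-1,0,0,0,0],[-1,0,0,0,0],[-1,0,0,0,0],[-1,0,0,0,0],[-1,0,0,0,0],[-1,0,0,0,0]]' 40
python3 -c "
from loc import *
go(.5515,.0023,.26)"
```

```text
clock: 3.85
position: [0.5524, 0.0011, 0.0766]
orientation: [1.0, -0.008, 0.001, 0.0]
ft_force: [0.7, 0.3, 6.2]
grip_width: 0.0461
t 3.85 pos [0.5524 0.0011 0.0766] yaw -0.86 tilt 0.13 w 0.0461 F [0.7 0.3 6.2]
  rows delta mm [  -0.5   -1.1 -183.4] turn None
```

```bash
python3 -m crank '[[-1,0,0,-5,0],[-1,0,0,-10,0],[-1,0,0,-20,0],[-1,0,0,-30,0],[-1,0,0,-35,0],[-1,0,0,-35,0],[-1,0,0,-30,0],[-1,0,0,-15,0],[-1,0,0,0,0],[-1,0,0,0,0]]'
python3 -c "
from loc import *
go(.5515,.0023,.26)
snap('side','d1');neck('d1',z0=.09,z1=.4); snap('wrist','w1')
P,im,ok=cloud('d1')
hsv=cv2.cvtColor(im,cv2.COLOR_RGB2HSV);m=ok&(hsv[...,0]>22)&(hsv[...,0]<34)&(hsv[...,1]>180)&(P[...,2]>.1)
q=P[m];print(len(q),q.min(0),q.max(0),np.percentile(q,[2,98],axis=0))
"
```

```text
clock: 4.85
position: [0.5514, 0.0012, 0.255]
orientation: [1.0, -0.008, -0.0, -0.0]
ft_force: [-0.5, 0.0, -1.9]
grip_width: 0.0458
t 4.85 pos [0.5514 0.0012 0.255 ] yaw -0.87 tilt 0.05 w 0.0458 F [-0.5  0.  -1.9]
  rows delta mm [ 0.1 -1.1 -5. ] turn None
d1 px [220. 132.] n 2133 mid [ 0.5472 -0.0216  0.2984] ext [0.056 0.096 0.203] mean [ 0.5485 -0.029   0.3029]
d1 px [252. 170.] n 468 mid [0.6085 0.0582 0.1133] ext [0.047 0.043 0.046] mean [0.6078 0.0516 0.1161]
d1 px [256. 215.] n 555 mid [ 0.6061 -0.06    0.1131] ext [0.047 0.047 0.046] mean [ 0.6054 -0.0677  0.1165]
d1 px [237. 298.] n 34 mid [ 0.5551 -0.2298  0.0988] ext [0.009 0.012 0.017] mean [ 0.5556 -0.2297  0.0961]
47 [ 0.52086892 -0.02453532  0.19855149] [0.56914736 0.00904023 0.29992623] [[ 0.52843414 -0.01372206  0.2030243 ]
 [ 0.56899695  0.00874006  0.29986763]]
```

View pics/d1.png

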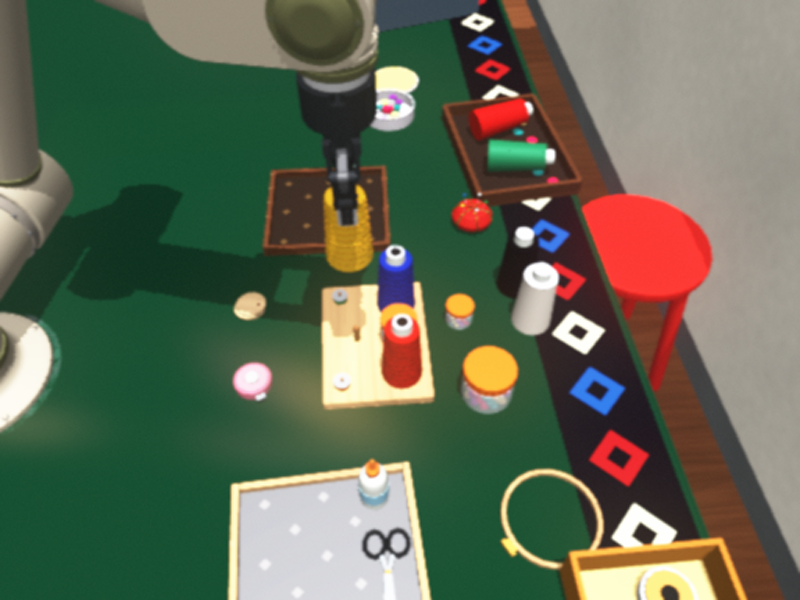

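```bash
python3 -c "
from loc import *
P,im,ok=cloud('d1')
m=ok&(abs(P[...,0]-.55)<.04)&(abs(P[...,1])<.03)&(P[...,2]>.15)&(P[...,2]<.25)
q=P[m];print(len(q),np.percentile(q[:,2],[0,1,2,5]))
P,im,ok=cloud('w0')
for b in ((.38,.64,.17,.42),(.38,.64,-.42,-.17)):
    m=ok&(P[...,0]>b[0])&(P[...,0]<b[1])&(P[...,1]>b[2])&(P[...,1]<b[3])&(P[...,2]>.012)&(P[...,2]<.023)
    q=P[m];print(cv2.minAreaRect((q[:,:2]*1000).astype(np.float32)))
go(.4695,.338,.255)
"
```

```text
572 [0.19683031 0.19952979 0.200369   0.20181413]
((514.2450561523438, 289.3299560546875), (197.48867797851562, 206.02328491210938), 87.60247802734375)
((499.2436218261719, -294.1348571777344), (220.61801147460938, 197.36517333984375), 2.614037036895752)
t 4.95 pos [0.5513 0.0012 0.2543] yaw -0.88 tilt 0.15 w 0.0459 F [ 0.3 -0.8 -2. ]
  rows delta mm [-8.690e+01 -3.355e+02 -3.000e-01] turn None
```

```bash
python3 -m crank '[[-1,-3,-10,0,0],[-1,-5,-20,0,0],[-1,-7,-28,0,0],[-1,-7,-28,0,0],[-1,-8,-32,0,0],[-1,-8,-32,0,0],[-1,-8,-32,0,0],[-1,-8,-32,0,0],[-1,-8,-32,0,0],[-1,-7,-28,0,0],[-1,-7,-28,0,0],[-1,-5,-20,0,0],[-1,-3,-12,0,0],[-1,0,0,0,0],[-1,0,0,0,0]]'
python3 -m crank '[[-1,0,0,10,0],[-1,0,0,30,0],[-1,0,0,35,0],[-1,0,0,35,0],[-1,0,0,30,0],[-1,0,0,20,0],[-1,0,0,15,0],[-1,0,0,10,0],[-1,0,0,0,0],[-1,0,0,0,0]]'
python3 -c "
from loc import *
go(.471,.336,.064)"
```

```text
clock: 6.45
position: [0.4729, 0.3359, 0.2552]
orientation: [1.0, -0.008, -0.0, 0.0]
ft_force: [0.8, 0.4, -1.9]
grip_width: 0.0457
clock: 7.45
position: [0.4733, 0.3361, 0.071]
orientation: [1.0, -0.008, 0.0, -0.0]
ft_force: [0.4, 0.7, -1.5]
grip_width: 0.0457
t 7.45 pos [0.4733 0.3361 0.071 ] yaw -0.9 tilt 0.04 w 0.0457 F [ 0.4  0.7 -1.5]
  rows delta mm [-2.3  0.2  7. ] turn None
```

```bash
python3 -m crank '[[-1,0,0,3,0],[-1,0,0,2,0],[-1,0,0,1,0],[-1,0,0,1,0],[-1,0,0,0,0]]'
python3 -c "
from loc import *
go(.471,.336,.064)"
```

```text
clock: 7.95
position: [0.473, 0.3364, 0.0637]
orientation: [1.0, -0.008, 0.0, -0.0]
ft_force: [-0.5, -0.5, -0.7]
grip_width: 0.0458
t 7.95 pos [0.473  0.3364 0.0637] yaw -0.87 tilt 0.03 w 0.0458 F [-0.5 -0.5 -0.7]
  rows delta mm [-2.   0.4 -0.3] turn None
```

```bash
python3 -m crank '[[-1,0,0,1,0],[-1,0,0,0,0],[1,0,0,0,0],[1,0,0,0,0],[1,0,0,0,0],[1,0,0,0,0],[1,0,0,0,0],[1,0,0,-20,0],[1,0,0,-35,0],[1,0,0,-40,0],[1,0,0,-40,0],[1,0,0,-40,0],[1,0,0,-15,0],[1,0,0,0,0]]'
python3 -m crank '[[1,10,20,0,0],[1,15,28,0,0],[1,20,38,0,0],[1,20,38,0,0],[1,20,38,0,0],[1,20,38,0,0],[1,18,35,0,0],[1,15,28,0,0],[1,5,10,0,0],[1,0,0,0,0],[1,0,0,0,0]]'
python3 -c "
from loc import *
go(.6115,.061,.0755,-.8);snap('wrist','w2');neck('w2');snap('scene','s2');neck('s2',y0=.2,z0=.105,z1=.125)"
```

```text
clock: 9.35
position: [0.4735, 0.3367, 0.2549]
orientation: [1.0, -0.008, 0.002, -0.001]
ft_force: [-0.3, -0.5, -0.5]
grip_width: 0.0855
clock: 10.45
position: [0.6111, 0.0622, 0.2518]
orientation: [1.0, -0.007, -0.001, -0.0]
ft_force: [0.3, -0.1, -0.1]
grip_width: 0.0851
t 10.45 pos [0.6111 0.0622 0.2518] yaw -0.84 tilt 0.09 w 0.0851 F [ 0.3 -0.1 -0.1]
  rows delta mm [  0.6   1.3 176.3] turn -0.0
w2 px [255. 183.] n 961 mid [0.6117 0.0624 0.1262] ext [0.043 0.043 0.016] mean [0.6132 0.0623 0.1251]
w2 px [367. 183.] n 1032 mid [ 0.6094 -0.0572  0.1263] ext [0.044 0.043 0.017] mean [ 0.611  -0.0555  0.1253]
w2 px [ 22. 294.] n 21 mid [0.48   0.3427 0.119 ] ext [0.008 0.013 0.002] mean [0.4805 0.3431 0.1189]
```

Yellow is standing in the tray, with its top at z 0.119. Blue is next.

```bash
python3 -m crank '[[1,1,0,30,0],[1,0,0,35,0],[1,0,0,35,0],[1,0,0,35,0],[1,0,0,25,0],[1,0,0,15,0],[1,0,0,0,0],[-1,0,0,0,0],[-1,0,0,0,0],[-1,0,0,0,0],[-1,0,0,0,0],[-1,0,0,0,0],[-1,0,0,0,0],[-1,0,0,0,0]]'
python3 -m crank '[[-1,0,0,-5,0],[-1,0,0,-10,0],[-1,0,0,-20,0],[-1,0,0,-30,0],[-1,0,0,-35,0],[-1,0,0,-35,0],[-1,0,0,-30,0],[-1,0,0,-15,0],[-1,0,0,0,0]]'
python3 -c "
from loc import *
go(.561,.333,.255,-.8)"
```

```text
clock: 11.95
position: [0.6135, 0.0614, 0.0791]
orientation: [1.0, -0.008, 0.002, -0.0]
ft_force: [-1.0, 0.8, 6.4]
grip_width: 0.0454
clock: 12.85
position: [0.6132, 0.0611, 0.2605]
orientation: [1.0, -0.008, 0.003, 0.0]
ft_force: [0.1, -1.2, -1.5]
grip_width: 0.0456
t 12.85 pos [0.6132 0.0611 0.2605] yaw -0.87 tilt 0.29 w 0.0456 F [ 0.1 -1.2 -1.5]
  rows delta mm [ -56.4 -271.1    5.1] turn -0.1
```

```bash
python3 -m crank '[[-1,-2,-10,0,0],[-1,-4,-20,0,0],[-1,-6,-28,0,0],[-1,-7,-32,0,0],[-1,-7,-32,0,0],[-1,-7,-32,0,0],[-1,-7,-32,0,0],[-1,-6,-30,0,0],[-1,-5,-25,0,0],[-1,-3,-20,0,0],[-1,-2,-10,0,0],[-1,0,0,0,0],[-1,0,0,0,0]]'
python3 -m crank '[[-1,0,0,10,0],[-1,0,0,30,0],[-1,0,0,35,0],[-1,0,0,35,0],[-1,0,0,30,0],[-1,0,0,25,0],[-1,0,0,15,0],[-1,0,0,8,0],[-1,0,0,2,0],[-1,0,0,0,0],[-1,0,0,0,0]]'
python3 -c "
from loc import *
go(.561,.333,.066,-.8)"
```

```text
clock: 14.15
position: [0.5608, 0.3324, 0.2569]
orientation: [1.0, -0.008, -0.0, 0.0]
ft_force: [0.3, 0.4, -2.2]
grip_width: 0.045
clock: 15.25
position: [0.5613, 0.333, 0.0685]
orientation: [1.0, -0.008, 0.001, -0.0]
ft_force: [0.4, 0.1, -1.3]
grip_width: 0.045
t 15.25 pos [0.5613 0.333  0.0685] yaw -0.88 tilt 0.1 w 0.045 F [ 0.4  0.1 -1.3]
  rows delta mm [-0.3  0.   2.5] turn -0.1
```

```bash
python3 -m crank '[[-1,0,0,1,0],[-1,0,0,1,0],[-1,0,0,1,0],[-1,0,0,0,0],[1,0,0,0,0],[1,0,0,0,0],[1,0,0,0,0],[1,0,0,0,0],[1,0,0,0,0],[1,0,0,-20,0],[1,0,0,-35,0],[1,0,0,-40,0],[1,0,0,-40,0],[1,0,0,-40,0],[1,0,0,-15,0],[1,0,0,0,0]]'
python3 -m crank '[[1,2,20,0,0],[1,4,30,0,0],[1,5,38,0,0],[1,6,42,0,0],[1,6,42,0,0],[1,6,42,0,0],[1,6,42,0,0],[1,6,42,0,0],[1,6,40,0,0],[1,5,30,0,0],[1,2,21,0,0],[1,0,0,0,0],[1,0,0,0,0]]'
python3 -c "
from loc import *
go(.6094,-.057,.0755,-.8);snap('wrist','w3');neck('w3');snap('scene','s3');neck('s3',y0=.2,z0=.105,z1=.125)"
```

```text
clock: 16.85
position: [0.5615, 0.3333, 0.2572]
orientation: [1.0, -0.008, 0.002, -0.001]
ft_force: [0.3, 0.2, -0.5]
grip_width: 0.0856
clock: 18.15
position: [0.6085, -0.0566, 0.2531]
orientation: [1.0, -0.008, -0.001, -0.001]
ft_force: [-0.1, 1.0, 0.0]
grip_width: 0.0853
t 18.15 pos [ 0.6085 -0.0566  0.2531] yaw -0.91 tilt 0.14 w 0.0853 F [-0.1  1.   0. ]
  rows delta mm [  1.3   0.6 177.6] turn -0.1
w3 px [257. 182.] n 958 mid [ 0.6088 -0.0579  0.1261] ext [0.043 0.042 0.016] mean [ 0.6109 -0.0582  0.1251]
s3 px [288.  99.] n 88 mid [0.4716 0.3363 0.1134] ext [0.043 0.037 0.017] mean [0.4745 0.3349 0.1123]
s3 px [310. 109.] n 97 mid [0.5599 0.3333 0.1143] ext [0.044 0.044 0.018] mean [0.5619 0.3305 0.1127]
```

```bash
python3 -m crank '[[1,1,1,30,0],[1,0,0,35,0],[1,0,0,35,0],[1,0,0,35,0],[1,0,0,25,0],[1,0,0,17,0],[1,0,0,0,0],[-1,0,0,0,0],[-1,0,0,0,0],[-1,0,0,0,0],[-1,0,0,0,0],[-1,0,0,0,0],[-1,0,0,0,0],[-1,0,0,0,0]]'
python3 -m crank '[[-1,0,0,-5,0],[-1,0,0,-10,0],[-1,0,0,-20,0],[-1,0,0,-30,0],[-1,0,0,-35,0],[-1,0,0,-35,0],[-1,0,0,-30,0],[-1,0,0,-15,0],[-1,0,0,0,0]]'
python3 -c "
from loc import *
go(.512,.2445,.255,-.8)"
```

```text
clock: 19.65
position: [0.6107, -0.0578, 0.0792]
orientation: [1.0, -0.008, 0.002, 0.0]
ft_force: [0.1, 1.0, 6.8]
grip_width: 0.045
clock: 20.55
position: [0.6104, -0.058, 0.2605]
orientation: [1.0, -0.008, 0.003, 0.001]
ft_force: [0.4, -0.2, -0.9]
grip_width: 0.0455
t 20.55 pos [ 0.6104 -0.058   0.2605] yaw -0.87 tilt 0.3 w 0.0455 F [ 0.4 -0.2 -0.9]
  rows delta mm [-103.1 -300.9    4.6] turn -0.1
```

```bash
python3 -m crank '[[-1,-3,-10,0,0],[-1,-7,-20,0,0],[-1,-10,-30,0,0],[-1,-12,-35,0,0],[-1,-12,-35,0,0],[-1,-12,-35,0,0],[-1,-12,-35,0,0],[-1,-11,-33,0,0],[-1,-10,-30,0,0],[-1,-8,-23,0,0],[-1,-5,-15,0,0],[-1,0,0,0,0],[-1,0,0,0,0]]'
python3 -m crank '[[-1,0,0,10,0],[-1,0,0,30,0],[-1,0,0,35,0],[-1,0,0,35,0],[-1,0,0,30,0],[-1,0,0,25,0],[-1,0,0,15,0],[-1,0,0,8,0],[-1,0,0,2,0],[-1,0,0,0,0],[-1,0,0,0,0]]'
python3 -c "
from loc import *
go(.512,.2445,.066,-.8)"
```

```text
clock: 21.85
position: [0.5121, 0.2447, 0.2572]
orientation: [1.0, -0.007, -0.0, 0.0]
ft_force: [-0.4, -1.0, -1.2]
grip_width: 0.0451
clock: 22.95
position: [0.513, 0.2447, 0.0683]
orientation: [1.0, -0.008, 0.001, -0.0]
ft_force: [0.9, 0.4, -1.7]
grip_width: 0.0453
t 22.95 pos [0.513  0.2447 0.0683] yaw -0.88 tilt 0.09 w 0.0453 F [ 0.9  0.4 -1.7]
  rows delta mm [-1.   0.2  2.3] turn -0.1
```

```bash
python3 -m crank '[[-1,0,0,1,0],[-1,0,0,1,0],[-1,0,0,1,0],[-1,0,0,0,0],[1,0,0,0,0],[1,0,0,0,0],[1,0,0,0,0],[1,0,0,0,0],[1,0,0,0,0],[1,0,0,-20,0],[1,0,0,-35,0],[1,0,0,-40,0],[1,0,0,-40,0],[1,0,0,-40,0],[1,0,0,-15,0],[1,0,0,0,0]]'
python3 -m crank '[[1,2,20,0,0],[1,3,35,0,0],[1,4,42,0,0],[1,4,45,0,0],[1,4,45,0,0],[1,3,35,0,0],[1,1,20,0,0],[1,0,0,0,0],[1,0,0,0,0]]'
python3 -c "
from loc import *
snap('wrist','w4')
P,im,ok=cloud('w4'); hsv=cv2.cvtColor(im,cv2.COLOR_RGB2HSV)
m=ok&(abs(P[...,0]-.6)<.08)&(abs(P[...,1])<.06)&(P[...,2]>.055)&(P[...,2]<.075)
q=P[m];print(len(q),(q.min(0)+q.max(0))/2,np.ptp(q,axis=0))
m=ok&(abs(P[...,0]-.6)<.15)&(abs(P[...,1])<.1)&(P[...,2]>.024)&(P[...,2]<.052)
n,l,st,c=cv2.connectedComponentsWithStats(m.astype(np.uint8))
for i in range(1,n):
  if st[i,4]>5: q=P[l==i];print('pin?',st[i,4],q.min(0).round(4),q.max(0).round(4))
snap('scene','s4');neck('s4',y0=.2,z0=.105,z1=.125)
go(.6105,.003,.06,-.8)"
```

```text
clock: 24.55
position: [0.5132, 0.2449, 0.2568]
orientation: [1.0, -0.008, 0.002, -0.001]
ft_force: [0.4, 0.1, -1.1]
grip_width: 0.0858
clock: 25.45
position: [0.5294, 0.0027, 0.2533]
orientation: [1.0, -0.008, -0.001, -0.0]
ft_force: [0.1, 0.4, -0.3]
grip_width: 0.0854
1564 [0.60999766 0.00117865 0.06291033] [0.05142339 0.05161702 0.00642985]
pin? 361 [ 0.6874 -0.0996  0.0241] [ 0.7333 -0.0545  0.0519]
pin? 1021 [0.6834 0.0187 0.024 ] [0.723  0.0592 0.0378]
pin? 65 [0.6068 0.0571 0.0241] [0.6153 0.0659 0.0492]
pin? 65 [ 0.6049 -0.0625  0.0242] [ 0.6134 -0.053   0.0495]
pin? 53 [ 0.5466 -0.0013  0.0253] [0.5554 0.0068 0.0486]
pin? 215 [0.5174 0.0668 0.0269] [0.539  0.0893 0.0345]
pin? 217 [ 0.5152 -0.0828  0.0268] [ 0.5378 -0.0603  0.035 ]
s4 px [288.  99.] n 89 mid [0.473  0.3392 0.1136] ext [0.042 0.041 0.017] mean [0.4741 0.3345 0.1126]
s4 px [310. 109.] n 99 mid [0.5609 0.3331 0.1139] ext [0.043 0.043 0.018] mean [0.562  0.3304 0.1125]
s4 px [282. 119.] n 99 mid [0.5123 0.2449 0.1141] ext [0.043 0.046 0.018] mean [0.515  0.2423 0.1124]
t 25.55 pos [0.5296 0.0035 0.2539] yaw -0.81 tilt 0.06 w 0.0852 F [-0.7  0.4 -0.8]
  rows delta mm [ 81.1  -0.6 193.9] turn -0.0
```

View pics/w4.png

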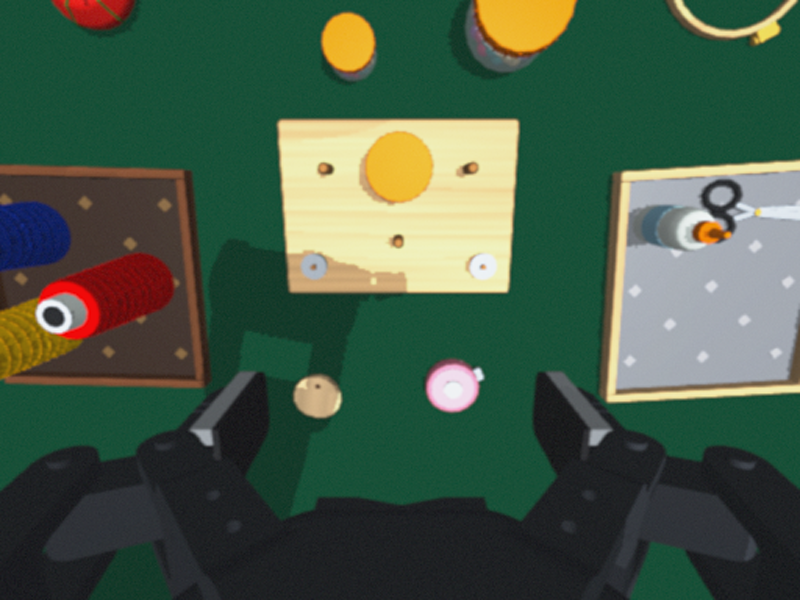

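View pics/s4.png

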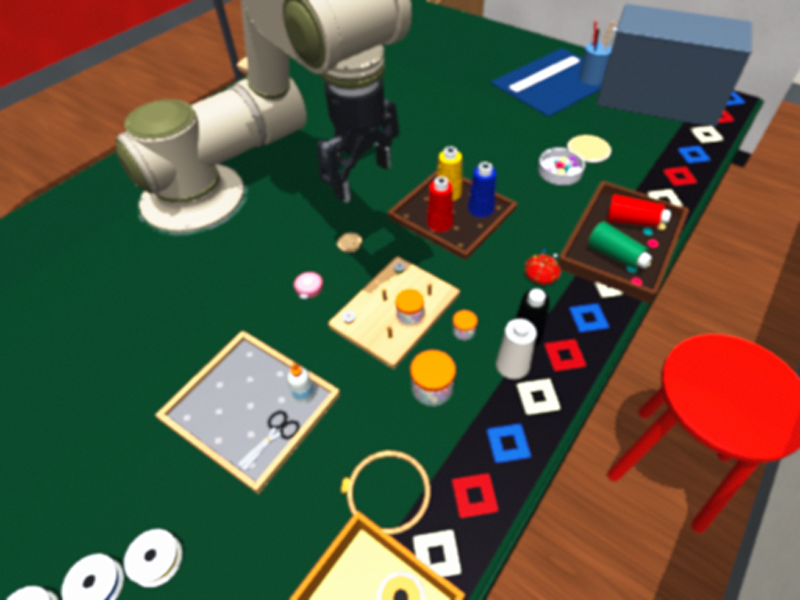

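All three cones stand in the dark tray at (441,205), (451,172) and (484,190). The rack jar's lid measures 51.5 mm across, so it is the middle size. The work tray's near half is free. I'll grip the jar on a 45° diagonal so the fingers clear the pins.

```bash
python3 -c "
from loc import *
print(read_state()['joint_positions'].round(3)); go(.610,.0012,.12,-.8)"
python3 -m crank '[[1,20,0,0,0],[1,40,1,0,0],[1,20,0,0,0],[1,0,0,20,7.5],[1,0,0,20,7.5],[1,0,0,20,7.5],[1,0,0,20,7.5],[1,0,0,20,7.5],[1,0,0,20,7.5],[1,0,0,0,0],[1,0,0,0,0]]'
python3 -c "
from loc import *
print(read_state()['joint_positions'].round(3)); go(.610,.0012,.03)"
```

```text
[-0.217  0.317  1.269  0.     1.557  1.368]
t 25.55 pos [0.5296 0.0035 0.2539] yaw -0.81 tilt 0.06 w 0.0852 F [-0.7  0.4 -0.8]
  rows delta mm [ 80.6   1.2 133.9] turn -0.0
clock: 26.65
position: [0.6099, 0.0011, 0.1349]
orientation: [0.922, -0.388, 0.0, -0.0]
ft_force: [0.1, -0.7, 1.0]
grip_width: 0.0854
[-0.192  0.544  1.244  0.     1.353  2.175]
t 26.65 pos [0.6099 0.0011 0.1349] yaw -45.61 tilt 0.01 w 0.0854 F [ 0.1 -0.7  1. ]
  rows delta mm [-0.000e+00 -1.000e-01  1.049e+02] turn None
```

```bash
python3 -m crank '[[1,0,0,25,0],[1,0,0,30,0],[1,0,0,25,0],[1,0,0,15,0],[1,0,0,9,0],[1,0,0,0,0],[-1,0,0,0,0],[-1,0,0,0,0],[-1,0,0,0,0],[-1,0,0,0,0],[-1,0,0,0,0],[-1,0,0,0,0],[-1,0,0,0,0]]' 40
python3 -m crank '[[-1,0,0,-5,0],[-1,0,0,-10,0],[-1,0,0,-20,0],[-1,0,0,-30,0],[-1,0,0,-35,0],[-1,0,0,-30,0],[-1,0,0,-20,0],[-1,0,0,0,0],[-1,0,0,0,0]]'
python3 -c "
from loc import *
go(.449,-.296,.18);snap('wrist','w5')"
```

```text
clock: 27.95
position: [0.6104, 0.0002, 0.0321]
orientation: [0.921, -0.39, 0.001, -0.0]
ft_force: [-1.4, 0.3, 6.3]
grip_width: 0.0504
clock: 28.85
position: [0.6095, 0.0003, 0.1804]
orientation: [0.921, -0.39, -0.0, 0.0]
ft_force: [-0.3, 0.8, -1.6]
grip_width: 0.0506
t 28.85 pos [6.095e-01 3.000e-04 1.804e-01] yaw -45.87 tilt 0.01 w 0.0506 F [-0.3  0.8 -1.6]
  rows delta mm [100.9 321.5   0.4] turn None
```

View pics/w5.png

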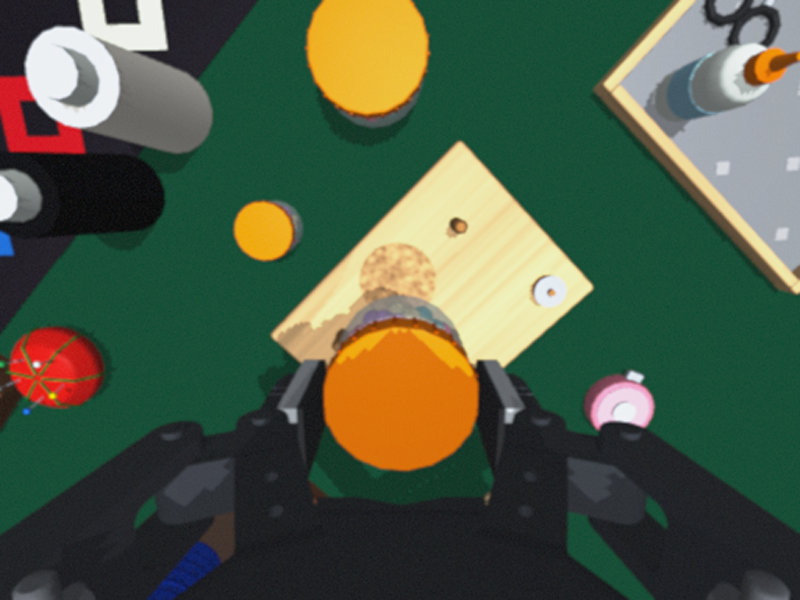

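```bash
python3 -m crank '[[-1,4,12,0,0],[-1,7,22,0,0],[-1,10,32,0,0],[-1,11,36,0,0],[-1,11,36,0,0],[-1,11,36,0,0],[-1,11,36,0,0],[-1,11,36,0,0],[-1,10,32,0,0],[-1,8,24,0,0],[-1,5,14,0,0],[-1,2,5,0,0],[-1,0,0,0,0],[-1,0,0,0,0]]'
python3 -m crank '[[-1,0,0,10,0],[-1,0,0,25,0],[-1,0,0,35,0],[-1,0,0,35,0],[-1,0,0,25,0],[-1,0,0,15,0],[-1,0,0,8,0],[-1,0,0,2,0],[-1,0,0,0,0],[-1,0,0,0,0]]'
python3 -c "
from loc import *
go(.449,-.296,.019)"
```

```text
clock: 30.3
position: [0.45, -0.2949, 0.1804]
orientation: [0.921, -0.389, -0.0, -0.0]
ft_force: [-0.6, 1.1, 0.3]
grip_width: 0.0504
clock: 31.3
position: [0.4501, -0.296, 0.0263]
orientation: [0.921, -0.39, 0.001, 0.0]
ft_force: [0.4, -0.7, 0.2]
grip_width: 0.0505
t 31.3 pos [ 0.4501 -0.296   0.0263] yaw -45.86 tilt 0.09 w 0.0505 F [ 0.4 -0.7  0.2]
  rows delta mm [-0.7  0.8  7.3] turn None
```

```bash
python3 -m crank '[[-1,0,0,3,0],[-1,0,0,2,0],[-1,0,0,1,0],[-1,0,0,1,0],[-1,0,0,0,0],[1,0,0,0,0],[1,0,0,0,0],[1,0,0,0,0],[1,0,0,0,0],[1,0,0,-15,0],[1,0,0,-35,0],[1,0,0,-40,-7.5],[1,0,0,-40,-7.5],[1,0,0,-40,-7.5],[1,0,0,-40,-7.5],[1,0,0,-25,-7.5],[1,0,0,0,-7.5],[1,0,0,0,0],[1,0,0,0,0]]'
python3 -c "
from loc import *
go(.513,.245,.255,-.8);snap('scene','s6')
P,im,ok=cloud('s6')
m=ok&(abs(P[...,0]-.45)<.08)&(abs(P[...,1]+.296)<.06)&(P[...,2]>.04)&(P[...,2]<.065)
q=P[m];print(len(q),(q.min(0)+q.max(0))/2,np.ptp(q,axis=0))"
```

```text
clock: 33.2
position: [0.4495, -0.2956, 0.2529]
orientation: [1.0, -0.009, -0.0, -0.0]
ft_force: [-0.3, -0.5, 0.2]
grip_width: 0.0856
t 33.2 pos [ 0.4495 -0.2956  0.2529] yaw -1.08 tilt 0.08 w 0.0856 F [-0.3 -0.5  0.2]
  rows delta mm [  53.4 -541.7   -1.7] turn -0.3
330 [ 0.44931464 -0.29338495  0.04746339] [0.05316896 0.05211281 0.01387665]
```

View pics/s6.png

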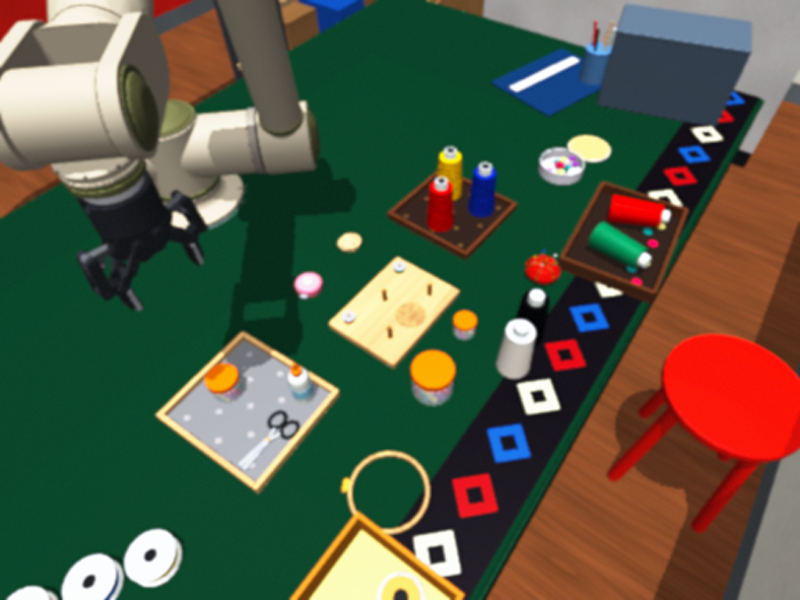

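The jar stands upright in the work tray at (222,378), with the bottle and scissors untouched. Now I'll return red.

```bash
python3 -m crank '[[1,2,-15,0,0],[1,3,-30,0,0],[1,4,-38,0,0],[1,4,-40,0,0],[1,4,-40,0,0],[1,4,-40,0,0],[1,4,-40,0,0],[1,4,-40,0,0],[1,4,-40,0,0],[1,4,-40,0,0],[1,4,-40,0,0],[1,4,-40,0,0],[1,4,-40,0,0],[1,3,-35,0,0],[1,1,-24,0,0],[1,0,0,0,0],[1,0,0,0,0]]'
python3 -c "
from loc import *
go(.513,.245,.062,-.8);snap('wrist','w7');neck('w7',z0=.105,z1=.125)"
```

```text
clock: 34.95
position: [0.5102, 0.2458, 0.2531]
orientation: [1.0, -0.007, -0.0, 0.0]
ft_force: [0.3, -0.2, -0.2]
grip_width: 0.0855
t 34.95 pos [0.5102 0.2458 0.2531] yaw -0.85 tilt 0.06 w 0.0855 F [ 0.3 -0.2 -0.2]
  rows delta mm [  3.    0.7 191.1] turn -0.1
w7 px [173. 137.] n 954 mid [0.5593 0.3336 0.113 ] ext [0.042 0.043 0.016] mean [0.5599 0.3317 0.1125]
w7 px [256. 179.] n 918 mid [0.5118 0.2458 0.1134] ext [0.043 0.043 0.017] mean [0.5136 0.245  0.1118]
w7 px [176. 214.] n 793 mid [0.4725 0.3377 0.1133] ext [0.043 0.043 0.017] mean [0.4746 0.336  0.1125]
```

```bash
python3 -m crank '[[1,2,0,20,0],[1,0,0,35,0],[1,0,0,35,0],[1,0,0,35,0],[1,0,0,30,0],[1,0,0,20,0],[1,0,0,14,0],[1,0,0,0,0],[-1,0,0,0,0],[-1,0,0,0,0],[-1,0,0,0,0],[-1,0,0,0,0],[-1,0,0,0,0],[-1,0,0,0,0],[-1,0,0,0,0]]'
python3 -m crank '[[-1,0,0,-5,0],[-1,0,0,-15,0],[-1,0,0,-25,0],[-1,0,0,-35,0],[-1,0,0,-35,0],[-1,0,0,-35,0],[-1,0,0,-30,0],[-1,0,0,-15,0],[-1,0,0,0,0]]'
python3 -c "
from loc import *
go(.6095,-.0575,.255,-.8)"
```

```text
clock: 36.5
position: [0.5136, 0.2453, 0.0659]
orientation: [1.0, -0.008, 0.001, -0.0]
ft_force: [-0.5, 0.1, 5.5]
grip_width: 0.0454
clock: 37.4
position: [0.5134, 0.2455, 0.2621]
orientation: [1.0, -0.008, 0.002, -0.001]
ft_force: [-0.1, -0.3, -2.1]
grip_width: 0.0452
t 37.4 pos [0.5134 0.2455 0.2621] yaw -0.87 tilt 0.28 w 0.0452 F [-0.1 -0.3 -2.1]
  rows delta mm [100.6 301.5   7.2] turn -0.1
```

```bash
python3 -m crank '[[-1,3,10,0,0],[-1,7,20,0,0],[-1,10,30,0,0],[-1,12,35,0,0],[-1,12,35,0,0],[-1,12,35,0,0],[-1,12,35,0,0],[-1,11,33,0,0],[-1,10,30,0,0],[-1,7,23,0,0],[-1,5,16,0,0],[-1,0,0,0,0],[-1,0,0,0,0]]'
python3 -c "
from loc import *
go(.6095,-.0575,.079,-.8)"
python3 -m crank '[[-1,0,0,10,0],[-1,0,0,30,0],[-1,0,0,35,0],[-1,0,0,30,0],[-1,0,0,25,0],[-1,0,0,20,0],[-1,0,0,15,0],[-1,0,0,5,0],[-1,0,0,0,0],[-1,0,0,0,0]]'
python3 -c "
from loc import *
go(.6095,-.0575,.079,-.8)"
```

```text
clock: 38.7
position: [0.609, -0.058, 0.2588]
orientation: [1.0, -0.008, -0.001, -0.0]
ft_force: [-0.2, 0.4, -0.5]
grip_width: 0.0452
t 38.7 pos [ 0.609  -0.058   0.2588] yaw -0.88 tilt 0.09 w 0.0452 F [-0.2  0.4 -0.5]
  rows delta mm [  0.7  -0.3 179.8] turn -0.1
clock: 39.7
position: [0.6096, -0.0579, 0.0903]
orientation: [1.0, -0.007, 0.001, 0.0]
ft_force: [-0.8, -0.5, -0.8]
grip_width: 0.0453
t 39.7 pos [ 0.6096 -0.0579  0.0903] yaw -0.84 tilt 0.07 w 0.0453 F [-0.8 -0.5 -0.8]
  rows delta mm [-0.1 -0.4 11.3] turn -0.0
```

```bash
python3 -m crank '[[-1,0,0,5,0],[-1,0,0,3,0],[-1,0,0,2,0],[-1,0,0,1,0],[-1,0,0,0,0],[-1,0,0,0,0]]'
python3 -m crank '[[1,0,0,0,0],[1,0,0,0,0],[1,0,0,0,0],[1,0,0,0,0],[1,0,0,0,0],[1,0,0,-15,0],[1,0,0,-35,0],[1,0,0,-40,0],[1,0,0,-40,0],[1,0,0,-35,0],[1,0,0,-10,0],[1,0,0,0,0]]'
python3 -m crank '[[1,-2,-20,0,0],[1,-4,-30,0,0],[1,-5,-38,0,0],[1,-6,-42,0,0],[1,-6,-42,0,0],[1,-6,-42,0,0],[1,-6,-42,0,0],[1,-6,-42,0,0],[1,-6,-40,0,0],[1,-5,-30,0,0],[1,-3,-22,0,0],[1,0,0,0,0],[1,0,0,0,0]]'
python3 -c "
from loc import *
go(.56,.3335,.064,-.8);snap('wrist','w8');neck('w8',z0=.105,z1=.125);snap('scene','s8');neck('s8',z0=.118,z1=.14,y1=.15,x0=.5)"
```

```text
clock: 40.3
position: [0.6096, -0.0582, 0.079]
orientation: [1.0, -0.008, 0.0, 0.0]
ft_force: [-0.1, 1.4, 4.1]
grip_width: 0.0452
clock: 41.5
position: [0.6097, -0.0583, 0.2547]
orientation: [1.0, -0.008, 0.001, 0.0]
ft_force: [-0.4, -0.7, -0.4]
grip_width: 0.0852
clock: 42.8
position: [0.56, 0.3324, 0.2517]
orientation: [1.0, -0.007, -0.001, 0.001]
ft_force: [0.8, -0.9, 0.3]
grip_width: 0.0857
t 42.8 pos [0.56   0.3324 0.2517] yaw -0.84 tilt 0.17 w 0.0857 F [ 0.8 -0.9  0.3]
  rows delta mm [  0.5  -1.4 187.7] turn -0.0
w8 px [253. 181.] n 876 mid [0.5605 0.3345 0.1133] ext [0.043 0.043 0.017] mean [0.5614 0.3343 0.1122]
w8 px [251. 253.] n 735 mid [0.473  0.3378 0.1131] ext [0.043 0.042 0.016] mean [0.4756 0.3377 0.1124]
s8 px [247. 193.] n 168 mid [ 0.6085 -0.0584  0.1269] ext [0.045 0.043 0.018] mean [ 0.6111 -0.0602  0.1253]
```

Red is back on its pin, with its top height and position matching the original. Blue is next.

```bash
python3 -m crank '[[1,1,-2,20,0],[1,0,0,35,0],[1,0,0,35,0],[1,0,0,35,0],[1,0,0,30,0],[1,0,0,20,0],[1,0,0,12,0],[1,0,0,0,0],[-1,0,0,0,0],[-1,0,0,0,0],[-1,0,0,0,0],[-1,0,0,0,0],[-1,0,0,0,0],[-1,0,0,0,0],[-1,0,0,0,0]]'
python3 -m crank '[[-1,0,0,-5,0],[-1,0,0,-15,0],[-1,0,0,-25,0],[-1,0,0,-35,0],[-1,0,0,-35,0],[-1,0,0,-35,0],[-1,0,0,-30,0],[-1,0,0,-15,0],[-1,0,0,0,0]]'
python3 -c "
from loc import *
go(.6115,.0615,.255,-.8)"
```

```text
clock: 44.4
position: [0.562, 0.3348, 0.0681]
orientation: [1.0, -0.008, 0.001, -0.0]
ft_force: [-0.6, -0.7, 6.1]
grip_width: 0.0449
clock: 45.3
position: [0.5617, 0.3349, 0.2641]
orientation: [1.0, -0.008, 0.002, -0.001]
ft_force: [0.6, -0.2, -1.6]
grip_width: 0.0448
t 45.3 pos [0.5617 0.3349 0.2641] yaw -0.86 tilt 0.26 w 0.0448 F [ 0.6 -0.2 -1.6]
  rows delta mm [ 53.9 272.6   8.8] turn -0.1
```

```bash
python3 -m crank '[[-1,2,10,0,0],[-1,4,20,0,0],[-1,6,28,0,0],[-1,7,32,0,0],[-1,7,32,0,0],[-1,7,32,0,0],[-1,6,32,0,0],[-1,6,30,0,0],[-1,4,26,0,0],[-1,3,20,0,0],[-1,2,11,0,0],[-1,0,0,0,0],[-1,0,0,0,0]]'
python3 -m crank '[[-1,0,0,10,0],[-1,0,0,30,0],[-1,0,0,35,0],[-1,0,0,30,0],[-1,0,0,25,0],[-1,0,0,20,0],[-1,0,0,15,0],[-1,0,0,5,0],[-1,0,0,0,0],[-1,0,0,0,0]]'
python3 -c "
from loc import *
go(.6115,.0615,.081,-.8)"
```

```text
clock: 46.6
position: [0.6109, 0.0613, 0.2609]
orientation: [1.0, -0.008, -0.001, -0.0]
ft_force: [0.4, -0.1, -2.0]
grip_width: 0.0452
clock: 47.6
position: [0.6114, 0.0611, 0.0922]
orientation: [1.0, -0.007, 0.001, 0.0]
ft_force: [0.3, -0.0, -1.3]
grip_width: 0.0449
t 47.6 pos [0.6114 0.0611 0.0922] yaw -0.85 tilt 0.07 w 0.0449 F [ 0.3 -0.  -1.3]
  rows delta mm [ 0.1 -0.4 11.2] turn -0.0
```

```bash
python3 -m crank '[[-1,0,0,5,0],[-1,0,0,3,0],[-1,0,0,2,0],[-1,0,0,1,0],[-1,0,0,0,0],[-1,0,0,0,0]]'
python3 -m crank '[[1,0,0,0,0],[1,0,0,0,0],[1,0,0,0,0],[1,0,0,0,0],[1,0,0,0,0],[1,0,0,-15,0],[1,0,0,-35,0],[1,0,0,-40,0],[1,0,0,-40,0],[1,0,0,-35,0],[1,0,0,-10,0],[1,0,0,0,0]]'
python3 -m crank '[[1,-10,-20,0,0],[1,-15,-28,0,0],[1,-20,-38,0,0],[1,-20,-38,0,0],[1,-20,-38,0,0],[1,-20,-38,0,0],[1,-18,-35,0,0],[1,-15,-28,0,0],[1,-5,-11,0,0],[1,0,0,0,0],[1,0,0,0,0]]'
python3 -c "
from loc import *
go(.472,.337,.064,-.8);snap('wrist','w9');neck('w9',z0=.105,z1=.125,x1=.53);snap('scene','s9');neck('s9',z0=.118,z1=.14,y1=.15,x0=.5)"
```

```text
clock: 48.2
position: [0.6114, 0.0608, 0.0811]
orientation: [1.0, -0.008, 0.001, 0.0]
ft_force: [-0.8, 0.9, 3.8]
grip_width: 0.045
clock: 49.4
position: [0.6115, 0.0608, 0.2567]
orientation: [1.0, -0.008, 0.001, 0.0]
ft_force: [-0.0, -0.2, -0.5]
grip_width: 0.0855
clock: 50.5
position: [0.4728, 0.336, 0.2546]
orientation: [1.0, -0.008, -0.001, 0.001]
ft_force: [0.0, -0.0, 0.5]
grip_width: 0.0853
t 50.5 pos [0.4728 0.336  0.2546] yaw -0.9 tilt 0.09 w 0.0853 F [ 0.  -0.   0.5]
  rows delta mm [ -0.5  -1.2 190.6] turn -0.1
w9 px [253. 181.] n 883 mid [0.4729 0.3382 0.1132] ext [0.044 0.043 0.016] mean [0.4737 0.3381 0.112 ]
s9 px [274. 165.] n 144 mid [0.6095 0.0603 0.127 ] ext [0.043 0.041 0.018] mean [0.6119 0.0574 0.1255]
s9 px [247. 192.] n 155 mid [ 0.6068 -0.057   0.1271] ext [0.041 0.043 0.018] mean [ 0.6103 -0.0601  0.1259]
```

```bash
python3 -m crank '[[1,0,-2,20,0],[1,0,0,35,0],[1,0,0,35,0],[1,0,0,35,0],[1,0,0,30,0],[1,0,0,20,0],[1,0,0,15,0],[1,0,0,0,0],[-1,0,0,0,0],[-1,0,0,0,0],[-1,0,0,0,0],[-1,0,0,0,0],[-1,0,0,0,0],[-1,0,0,0,0],[-1,0,0,0,0]]'
python3 -m crank '[[-1,0,0,-5,0],[-1,0,0,-15,0],[-1,0,0,-25,0],[-1,0,0,-35,0],[-1,0,0,-35,0],[-1,0,0,-35,0],[-1,0,0,-30,0],[-1,0,0,-15,0],[-1,0,0,0,0]]'
python3 -c "
from loc import *
go(.551,.003,.255,-.8)"
```

```text
clock: 52.1
position: [0.473, 0.3391, 0.0668]
orientation: [1.0, -0.008, 0.001, -0.0]
ft_force: [0.5, -0.8, 6.9]
grip_width: 0.0452
clock: 53.0
position: [0.4728, 0.3392, 0.2628]
orientation: [1.0, -0.008, 0.002, -0.001]
ft_force: [-0.1, -0.6, -1.6]
grip_width: 0.045
t 53.0 pos [0.4728 0.3392 0.2628] yaw -0.87 tilt 0.25 w 0.045 F [-0.1 -0.6 -1.6]
  rows delta mm [ 83.3 335.    7.5] turn -0.1
```

```bash
python3 -m crank '[[-1,3,10,0,0],[-1,5,20,0,0],[-1,7,28,0,0],[-1,7,28,0,0],[-1,8,32,0,0],[-1,8,32,0,0],[-1,8,32,0,0],[-1,8,32,0,0],[-1,8,32,0,0],[-1,7,28,0,0],[-1,7,28,0,0],[-1,5,20,0,0],[-1,3,13,0,0],[-1,0,0,0,0],[-1,0,0,0,0]]'
python3 -m crank '[[-1,0,0,10,0],[-1,0,0,30,0],[-1,0,0,35,0],[-1,0,0,30,0],[-1,0,0,25,0],[-1,0,0,20,0],[-1,0,0,15,0],[-1,0,0,5,0],[-1,0,0,0,0],[-1,0,0,0,0]]'
python3 -c "
from loc import *
go(.551,.003,.080,-.8)"
```

```text
clock: 54.5
position: [0.5509, 0.0031, 0.26]
orientation: [1.0, -0.008, -0.001, -0.0]
ft_force: [0.5, 0.5, -1.3]
grip_width: 0.0454
clock: 55.5
position: [0.5515, 0.003, 0.0911]
orientation: [1.0, -0.007, 0.001, 0.0]
ft_force: [-0.6, -0.9, -1.7]
grip_width: 0.0456
t 55.5 pos [0.5515 0.003  0.0911] yaw -0.84 tilt 0.07 w 0.0456 F [-0.6 -0.9 -1.7]
  rows delta mm [-0.5  0.  11.1] turn -0.0
```

```bash
python3 -m crank '[[-1,0,0,5,0],[-1,0,0,3,0],[-1,0,0,2,0],[-1,0,0,1,0],[-1,0,0,0,0],[-1,0,0,0,0]]'
python3 -m crank '[[1,0,0,0,0],[1,0,0,0,0],[1,0,0,0,0],[1,0,0,0,0],[1,0,0,0,0],[1,0,0,-15,0],[1,0,0,-35,0],[1,0,0,-40,0],[1,0,0,-40,0],[1,0,0,-35,0],[1,-30,0,-10,0],[1,-30,0,0,0],[1,0,0,0,0],[1,0,0,0,0]]'
python3 -c "
from loc import *
go(.5,0,.255,-.8);snap('scene','s10');neck('s10',x0=.5,y1=.15);snap('wrist','w10');neck('w10')
P,im,ok=cloud('w10')
m=ok&(abs(P[...,0]-.45)<.08)&(abs(P[...,1]+.296)<.06)&(P[...,2]>.045)&(P[...,2]<.065)
q=P[m];print(len(q),(q.min(0)+q.max(0))/2,np.ptp(q,axis=0))"
```

```text
clock: 56.1
position: [0.5515, 0.0027, 0.0799]
orientation: [1.0, -0.008, 0.0, 0.0]
ft_force: [-0.8, 0.7, 2.9]
grip_width: 0.0452
clock: 57.5
position: [0.4913, 0.0036, 0.2549]
orientation: [1.0, -0.008, 0.0, 0.0]
ft_force: [1.4, -0.7, -0.0]
grip_width: 0.0854
t 57.5 pos [0.4913 0.0036 0.2549] yaw -0.89 tilt 0.05 w 0.0854 F [ 1.4 -0.7 -0. ]
  rows delta mm [ 8.8  3.5 -0.1] turn -0.1
s10 px [274. 165.] n 147 mid [0.6094 0.0617 0.1266] ext [0.043 0.043 0.017] mean [0.6121 0.0579 0.1251]
s10 px [244. 168.] n 142 mid [0.5508 0.0025 0.1276] ext [0.042 0.043 0.019] mean [5.538e-01 2.000e-04 1.255e-01]
s10 px [247. 193.] n 154 mid [ 0.6076 -0.0568  0.1269] ext [0.043 0.04  0.018] mean [ 0.6117 -0.0603  0.1256]
w10 px [317.  65.] n 1354 mid [ 0.6078 -0.0576  0.1263] ext [0.044 0.044 0.017] mean [ 0.6071 -0.0571  0.125 ]
w10 px [195.  66.] n 1289 mid [0.6091 0.06   0.1263] ext [0.043 0.044 0.017] mean [0.6085 0.0589 0.1253]
w10 px [256. 127.] n 1098 mid [0.5504 0.0016 0.1262] ext [0.042 0.043 0.016] mean [0.5508 0.0019 0.1248]
1217 [ 0.44850066 -0.29467046  0.04914719] [0.05245994 0.05256911 0.00794705]
```

View pics/s10.png

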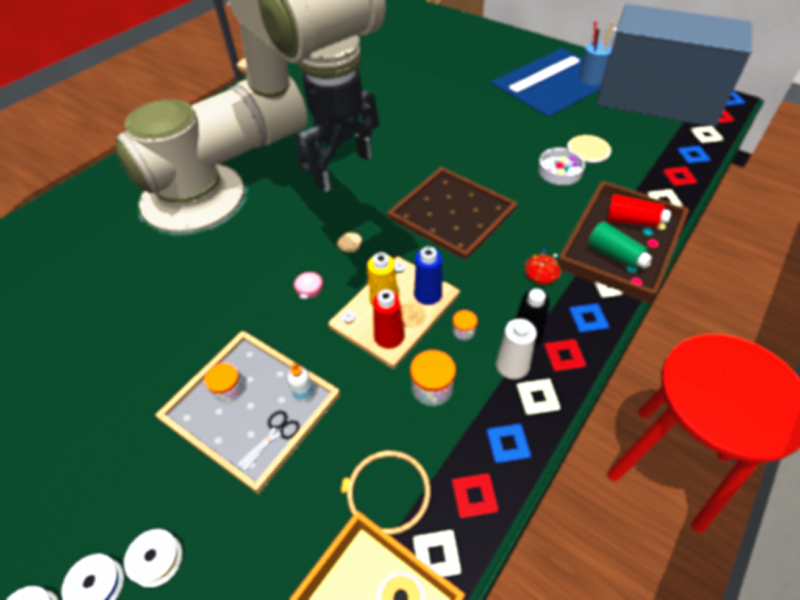

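View pics/w10.png

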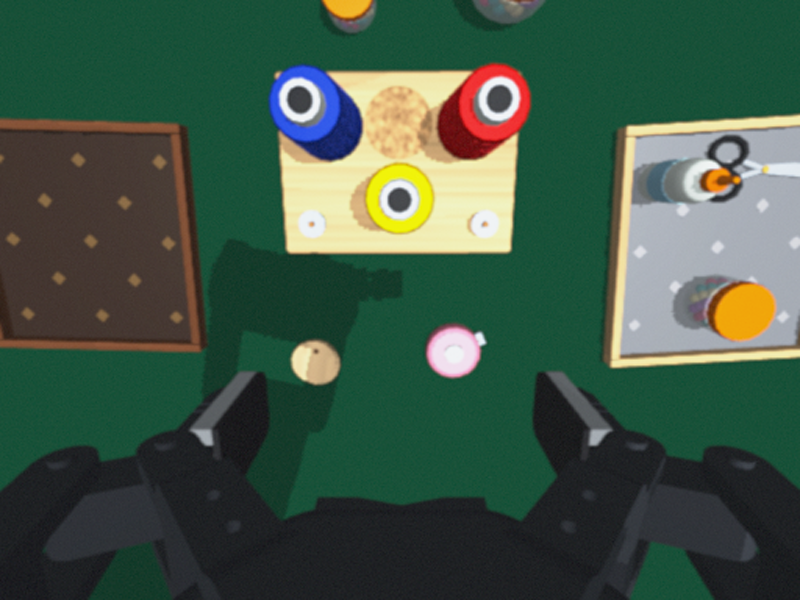

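Both views agree. The cones stand seated on their own pins (wrist view: blue (300,100), red (498,98), yellow (400,200)) with their tops at the original height. The jar is upright in the work tray at (742,310), the glue bottle and scissors are where they were, and the dark tray is empty.

```bash
python3 -c "
from plant import *
finish_job();print(read_state()['clock'])"
```

```text
the job is handed in; nothing more can be done
the job is handed in; nothing more can be done
```

The job is done and handed in at about 58 s of the 138 s allowed. I moved the yellow, blue and red cones into the dark tray, set the middle-sized jar upright in the near half of the work tray, then put red, blue and yellow back on their own pins.

- **Cones:** the last scene and wrist views show all three upright. Their neck tops are at the original height, within about 3 mm of where they started.
- **Jar:** it stands level at about (0.449, -0.295). Its lid measured about 52 mm across, which matches the middle size.
- **Work tray:** the glue bottle and scissors look unmoved in the pictures; I did not measure them separately.
- **Forces:** the wrist readings I took between moves stayed below about 7 N.

No check failed. The fingers read about 45 to 46 mm on the cones rather than the expected 49, but nothing slipped.

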